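Ready the thick pipette over the open tube

ROBOT

A 6-joint arm with a two-finger parallel gripper is mounted at the origin on the work surface. World frame = base frame: x ahead of the robot, y to its left, z up, the work surface at z = 0. Lengths are in mm, angles in rad, forces in N, time in s.
With the tool pointing down it reaches from about 225 to 875 mm from the base axis. Payload 3.4 kg.
Tool frame: the origin (TCP) lies between the finger pads, 19 mm behind the fingertips; this is the grasp point; z points along the fingers, y is the line along which they close (so a half turn about z gives the same grasp; the last joint's range is limited). The gripper opens to 85 mm and grips with 20 to 120 N. Pads are 22 mm wide; open, the fingers measure 114 mm over their backs; the gripper's body (76 mm by 85 mm) begins 54 mm behind the grasp point. The pads swing forward as they close: fully open they stand 13 mm farther back than shut.
Start: joints at [-1.372, 0.276, 1.505, -0, 1.361, -0.121], TCP at [180.766, -545.88, 250.028] pointing down, gripper open.
Joint ranges: [-2.89, 2.89], [-0.75, 2.08], [0.22, 2.7], [-1.18, 4.32], [0.11, 2.71], [-2.7, 2.7]. Speed limits (rad/s): [2.57, 2.57, 3.14, 3.14, 3.14, 3.14].

INTERFACE

Orientations are given as a unit quaternion [x, y, z, w].
In Python, from rig import robot gives the robot as it stands. The module is installed in compiled form; this text tells all that it offers.
- The arm moves only by the tool carry_out, never from a script. Its argument "plan" is text: rows parted by semicolons, each of 5 numbers parted by spaces: the opening, from 0 (shut) to 1 (fully open), then the shift along the tool's x, y, z in m, then the turn about the tool's z in degrees. In form: grip x y z roll; .... A call has 1 to 8 rows; each row shifts and turns the commanded pose from where the row before left it, along the tool's axes as they then stand; what a row does not reach is not made up. A row lasts 1/8 s, in which the tool goes at most 62.5 mm and 10.7 degrees, less where a joint would pass 70% of its speed; a pose out of reach is approached as far as the arm can. A call with a gripper value outside its range is refused whole. The fingers move at their own pace and stop on an object; "squeeze" is the grip in N (left out, the last holds). Time passes only in rows, so rows that do not move let the fingers close. It gives the time, the measured TCP pose, the force, the opening and the grip force at its end, in the units of the state.
- robot.observe(): the state, without advancing time (a new reading comes with each control period).
- robot.snapshot(name): name is "scene" or "top" or "wrist"; returns a dict with "img" (384x512x3 uint8, red, green, blue), "camera_matrix" (3x3 intrinsics, pixels), "R" (3x3) and "t" (3): a world point X has camera coordinates R X + t. Camera axes: x right, y down, z forward; pixel columns grow to the right and rows downward; lengths in mm; the calibration is good to about 2 mm. A picture is of the moment at which its call begins. There is no depth.
- robot.job_done(): hands the job in; it is judged then, once.
The state is a dict: "time_s": time; "joint_positions": joint angles; "qd": joint speeds; "joint_efforts": joint torques, N m; "tcp_pos": TCP position; "eef_rot": TCP orientation; "ft_force": force on the tool from outside, world axes, zero at the start; "wrist_torque": the same for the moment, N m; "gripper_width": finger opening in mm; "grasp_force": force on a finger pad.
Only numpy, scipy, OpenCV 4.12 (cv2) and the standard library are available. Lean on these libraries where they do the work, as an engineer would, in place of code of your own. Each camera call takes 0.05 s, during which the arm holds its last target. There are 200 camera calls.

TASK

Draw the thick pipette out of the slanted stand, turn it upright with its tip down, and hold it still with the tip over the mouth of the one open (uncapped) tube in the white cool box, two to five centimetres above it. Do not let the pipette touch the box or any tube, and leave the two slim pipettes and the tubes in their places. Finish still holding the pipette up like that: do not put it down or let it go.

Things in the scene. Friction and masses are not known exactly. Their poses are not given: they have to be found in the camera images.
- pipette: Thick loose pipette to take, 208 mm long, 0.08-0.17 kg. Origin at the end of its tip, own z up its length to the button. Along z in mm: yellow cone tip 0-38; white shaft 14 dia. to 90; black round barrel 32 dia. 90-185; 16 dia. button ending at 208. Starts in one of the 3 stand sockets (the tallest, thickest one), z leaning 38-42 deg from vertical, button end to the stand's -x side.
- pipette_tip (a point): The pointed lower end of the thick pipette (origin of pipette, same axes).
- pipette_grip (a point): Point on the thick pipette's axis 172 mm up from its tip, on the 32 mm barrel; same axes. Gripped here with the tool pointing down the axis, the palm clears the button. A finger rest (14 mm wide) sticks out of the barrel to own +x (far, upper side), 175-183 mm up, to 36 mm off axis; own +y and -y sides are clear for the fingers.
- stand: Fixed slanted pipette stand, grey and white plastic. Origin at the centre of its base's underside, z up; base 170 (x) by 280 (y) mm. A white block has three 16 mm through holes 85 mm apart along y (middle one at y=0), leaning 38 deg, upper ends to -x (robot side). Top edge 112 mm high.
- socket1 (a point): Upper mouth of the stand's middle hole, where a seated pipette's barrel (90 mm up from its tip) rests on the block; axes as stand. A seated pipette's tip hangs free below, 22-25 mm above the table, and leaves the hole after 90 mm of travel along the pipette's axis. Fit: shaft 14 mm in 16 mm.
- slim_a: A slim pipette, loose bystander, same make but barrel only 22 mm in diameter (90 to 172 mm from the tip) and 195 mm long; sits in another socket of the stand. Origin at its tip, z up its length.
- slim_b: The other slim pipette, just like slim_a, in the remaining socket.
- cool_box: Fixed white foam box, open on top, 130 mm (x) by 230 mm (y) by 70 mm high, walls 15 mm. Origin at the centre of its underside, z up. A grey insert (top 55 mm up) holds three tubes in a row 60 mm apart along its y, the middle one at its centre, standing on the inner floor 15 mm up.
- open_tube: The open white plastic tube without a cap, loose, 34 mm diameter, 80 mm high, wall 2 mm. Origin at the centre of its underside, z up. It stands upright in one of the three holes of the cool box; its mouth is 95 mm above the table.
- tube_mouth (a point): Centre of the open tube's mouth, 80 mm above its origin; the opening is 30 mm across.
- capped_a: A tube like the open one but closed with a cap 39 mm in diameter; 85 mm high in all, its top 100 mm above the table. Loose bystander in another hole of the cool box. Origin at the centre of its underside.
- capped_b: The other capped tube, just like capped_a, in the remaining hole.
Mind the look-alikes: they are no part of the job. Leave any yellow look-alike of the capped_b alone.

How it is judged:
By the outcome, as a careful person would: the job done as asked, in the order asked, and still so for the second after the job is handed in, while the arm keeps its last pose, push and grip.
It also fails if it takes over 46 s, if anything falls off the work surface, if the arm or the gripper's body presses on something with over 40 N, if the wrist force passes 120 N, or if a joint passes its speed limit or range.

## Working session

There is one attempt and no reset: what is moved stays moved. The work goes in short steps, Python scripts to look and compute and a tool call to move; the robot and the scene stay as the last step left them, time stands still between calls to the robot, and variables do not carry over. Pictures are saved under pics/ and viewed, at most 10 in all, crops included, and the job is handed in when it is done.

Besides the shell and the picture viewer there is one more tool, called in YAML: its name, and indented under it one key for each argument. carry_out: Moves the arm, as the interface text tells. Its arguments: {"type":"object","properties":{"plan":{"type":"string"},"squeeze":{"type":"number"}},"required":["plan"]}

```bash
mkdir -p pics
python3 - <<'E'
from rig import robot
import cv2,numpy as np,pickle
o=robot.observe();print(o)
d={}
for n in("scene","top","wrist"):
    s=robot.snapshot(n);d[n]=s
    cv2.imwrite(f"pics/{n}0.png",s["img"][:,:,::-1]);print(n,s["camera_matrix"],s["R"],s["t"])
pickle.dump(d,open("s0.pkl","wb"))
a=np.hstack([d["scene"]["img"],d["top"]["img"]])[:,:,::-1]
E
```

```text
{'time_s': 0.0, 'joint_positions': array([-1.37201794e+00,  2.76598117e-01,  1.50612289e+00,  4.37405010e-06,
        1.36071024e+00, -1.21017511e-01]), 'qd': array([ 9.39797358e-05, -4.92939183e-04, -1.44701193e-04, -6.39404087e-05,
       -2.61012552e-05,  1.81592371e-03]), 'joint_efforts': array([-2.87611965e-04, -4.16775727e+01, -2.45802748e+01, -3.75722848e-04,
        1.09257977e-02, -1.04295486e-05]), 'tcp_pos': array([ 180.65311632, -545.36519128,  249.14198934]), 'eef_rot': array([ 9.87243192e-01,  1.59216941e-01, -3.35967621e-05, -9.18685303e-04]), 'ft_force': array([ 0.14002668,  0.213423  , -0.09761452]), 'wrist_torque': array([-0.05379818, -0.03276328, -0.02698524]), 'grasp_force': 0.0, 'gripper_width': 85.55841261109529}
scene [[428.68331742   0.         256.93649745]
 [  0.         428.68331742 192.75746122]
 [  0.           0.           1.        ]] [[ 0.89646368  0.44267666 -0.01975463]
 [ 0.26108693 -0.56369659 -0.78363242]
 [-0.3580314   0.69734032 -0.62091061]] [-571.75230871  -79.3041953  1379.15673306]
top [[373.21230655   0.         258.86377568]
 [  0.         373.21230655 191.92569356]
 [  0.           0.           1.        ]] [[ 0.06688678 -0.99773781  0.0067394 ]
 [-0.966446   -0.06646502 -0.24812201]
 [ 0.24800865  0.01008282 -0.96870535]] [-58.25574645 657.09859336 842.98382689]
wrist [[310.5445069    0.         256.56756315]
 [  0.         310.5445069  190.71262567]
 [  0.           0.           1.        ]] [[ 0.31504628 -0.94907189 -0.00289471]
 [-0.89995943 -0.29970901  0.31661892]
 [-0.30136169 -0.09714449 -0.94854841]] [-572.51823999  -40.70966842  381.48637885]
```

View pics/scene0.png

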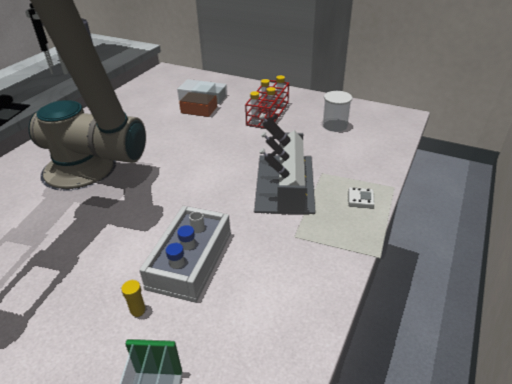

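View pics/top0.png

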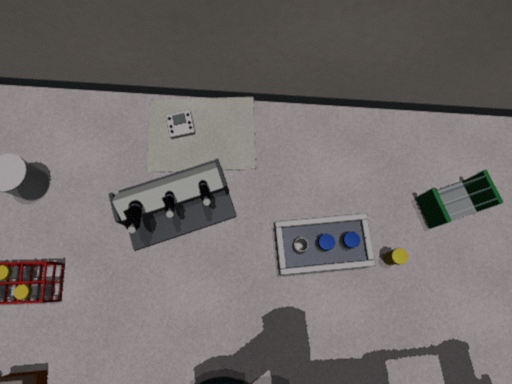

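The scene view shows the stand at about (285,170), with three pipettes at (275,130), (279,147) and (275,165). The box is at about (190,250), with the open tube at (197,222) and blue caps at (187,236) and (176,255). In the top view the pipettes are at (132,215), (170,204) and (206,193), the open tube is at (300,245) and the caps are at (326,242) and (351,240). The likely thick pipette is the one at top (132,215), so I'll confirm it in an enlarged crop.

Run:
```python
import cv2,numpy as np
s=cv2.imread("pics/scene0.png");t=cv2.imread("pics/top0.png")
def c(i,x,y,w,h,k):return cv2.resize(i[y:y+h,x:x+w],None,fx=k,fy=k,interpolation=cv2.INTER_CUBIC)
A=c(t,105,155,135,100,400/135.)[:296];B=c(s,250,105,75,110,400/110.)
C=c(t,270,205,110,75,400/110.);D=c(s,140,200,100,100,3)
o=np.zeros((600,800,3),np.uint8)
for im,x,y in((A,0,0),(B,450,0),(C,0,300),(D,450,300)):
    if im is B: im=cv2.resize(s[105:215,250:325],(204,299),interpolation=cv2.INTER_CUBIC)
    o[y:y+im.shape[0],x:x+im.shape[1]]=im[:600-y,:800-x]
o=cv2.convertScaleAbs(o,alpha=1.5,beta=15)
cv2.imwrite("pics/crop0.png",o)
```

```text
(no output)
```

View pics/crop0.png

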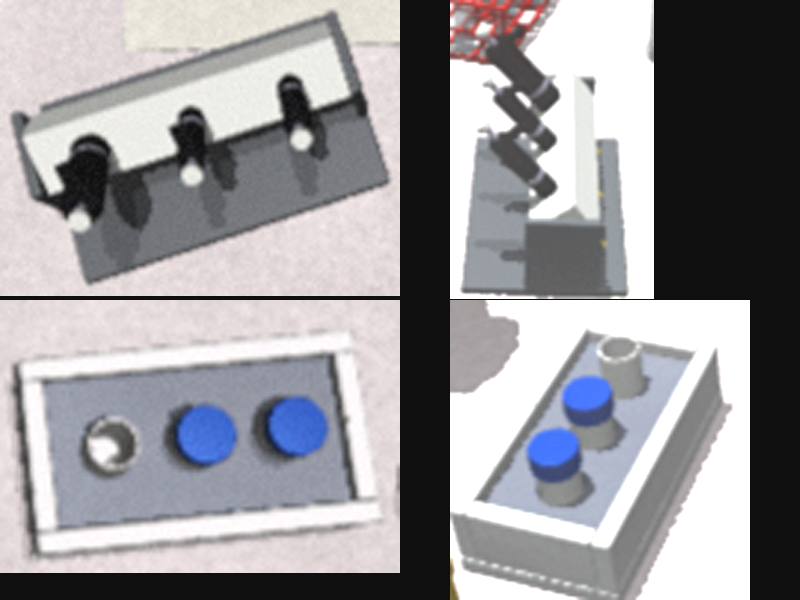

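The crop confirms it. The leftmost pipette in the top view (barrel (135,210), white button about (131.7,228.6)) is clearly the thickest. The slim ones are at (170,204) and (206,193). The open tube is the grey ring at top (307,242 in the crop's scale) and scene (197,215), and the other two have blue caps. Next I'll compute rough positions.

```bash
cat > h.py <<'E'
import numpy as np,pickle,cv2
from scipy.optimize import least_squares
from scipy.spatial.transform import Rotation as Ro
def proj(s,X):
    c=s["R"]@np.asarray(X,float)+s["t"];p=s["camera_matrix"]@c;return p[:2]/p[2]
def onz(s,px,z):
    d=s["R"].T@np.linalg.inv(s["camera_matrix"])@[px[0],px[1],1];C=-s["R"].T@s["t"];return C+d*(z-C[2])/d[2]
def tri(obs):
    r=least_squares(lambda X:np.concatenate([proj(s,X)-p for s,p in obs]),[500,0,100]);return r.x,np.abs(r.fun).max()
E
python3 - <<'E'
from h import *
np.set_printoptions(precision=1,suppress=True)
d=pickle.load(open("s0.pkl","rb"));T=d["top"];S=d["scene"]
k=lambda x,y:(105+x/2.963,155+y/2.963); k2=lambda x,y:(270+x/3.636,205+(y-300)/3.636)
kb=lambda x,y:(250+(x-450)/2.72,105+y/2.72); kd=lambda x,y:(140+(x-450)/3,200+(y-300)/3)
for n,a,b in (("mouth",k2(111,445),kd(619,350)),("capm",k2(206,435),kd(589,391)),("capf",k2(298,426),kd(555,447)),
 ("slimA btn",k(191,175),kb(488,131)),("thick barrelbottom",k(91,150),kb(546,95)),("slim btn mid",k(191,175),kb(464,87))):
    print(n,a,*tri([(T,a),(S,b)]))
print("thick btn z~210",onz(T,k(79,218),205), "mouth@95",onz(T,k2(111,445),95))
print("base corners",onz(T,k(88,283),5),onz(T,k(388,182),5),"top edge",onz(T,k(335,14),112))
w=d["wrist"];Rt=Ro.from_quat([.98724,.15922,0,-.0009]).as_matrix();C=-w["R"].T@w["t"]
print("cam in tool",Rt.T@(C-[180.65,-545.4,249.1]),"tool axes\n",Rt);print(w["R"]@Rt)
E
```

```text
mouth (300.52805280528054, 244.8789878987899) [ 534.8 -121.3   89.8] 0.08669977651663885
capm (326.65566556655665, 242.12871287128712) [ 545.2 -180.9   98.9] 0.402378154120413
capf (351.958195819582, 239.65346534653466) [ 555.2 -240.9   97.6] 0.3288362373681366
slimA btn (169.46169422882213, 214.0617617279784) [579.3 190.6 105. ] 3.305711892399927
thick barrelbottom (135.71211609854876, 205.62436719541006) [599.7 278.1 102.8] 0.41222567160241397
slim btn mid (169.46169422882213, 214.0617617279784) [566.1 173.5 167.1] 5.124215149394303
thick btn z~210 [531.3 244.6 205. ] mouth@95 [ 534.3 -120.6   95. ]
base corners [501.4 297.2   5. ] [608.4  43.3   5. ] top edge [726.6  91.4 112. ]
cam in tool [  82.6   -1.2 -124. ] tool axes
 [[ 0.9  0.3 -0. ]
 [ 0.3 -0.9  0. ]
 [ 0.  -0.  -1. ]]
[[ 0.   1.   0. ]
 [-0.9  0.  -0.3]
 [-0.3 -0.   0.9]]
```

carry_out:
  plan: "1 0.039 -0.0455 -0.004 0;1 0.039 -0.0455 -0.004 0;1 0.039 -0.0455 -0.004 0;1 0.039 -0.0455 -0.004 0;1 0.039 -0.0455 -0.004 0;1 0.039 -0.0455 -0.004 0;1 0.039 -0.0455 -0.004 0;1 0.039 -0.0455 -0.004 0"

```text
time_s: 1.15
tcp_pos: [362.8, -100.4, 282.2]
eef_rot: [0.987, 0.159, 0.0, 0.0]
ft_force: [1.3, 0.8, 0.3]
gripper_width: 85.3
grasp_force: 0.0
```

carry_out:
  plan: "1 0.039 -0.0455 -0.004 0;1 0.039 -0.0455 -0.004 0;1 0.039 -0.0455 -0.004 0;1 0.039 -0.0455 -0.004 0;1 0.039 -0.0455 -0.003 -4.5;1 0.039 -0.0455 -0.003 0;1 0 0 0 0;1 0 0 0 0"

```text
time_s: 2.15
tcp_pos: [493.8, 231.7, 303.3]
eef_rot: [0.98, 0.198, -0.001, 0.001]
ft_force: [-0.3, 0.0, 0.2]
gripper_width: 85.2
grasp_force: 0.0
```

Run:
```python
from h import *
from rig import robot
o=robot.observe();print(o["tcp_pos"],o["joint_positions"],o["time_s"]);print(Ro.from_quat(o["eef_rot"]).as_matrix())
s=robot.snapshot("wrist");pickle.dump(s,open("w1.pkl","wb"))
cv2.imwrite("pics/w1.png",cv2.convertScaleAbs(s["img"][:,:,::-1],alpha=1.5,beta=20))
```

```text
[493.83659628 231.70316439 303.3249744 ] [ 3.11701099e-01  2.06763398e-01  1.46845568e+00 -9.03460896e-04
  1.46835517e+00  1.48350960e+00] 2.15
[[ 9.21416786e-01  3.88572403e-01 -1.61044176e-03]
 [ 3.88570320e-01 -9.21417911e-01 -1.46311449e-03]
 [-2.05241580e-03  7.22368380e-04 -9.99997633e-01]]
```

View pics/w1.png

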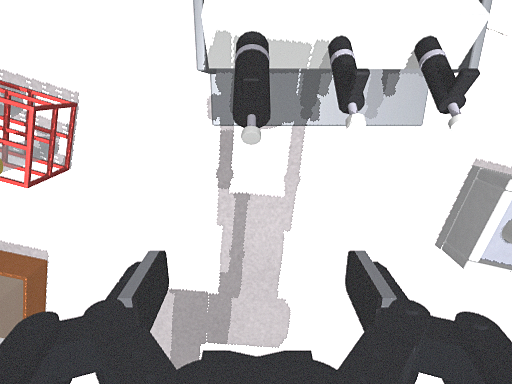

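The wrist view shows the thick pipette with its button at (251,135) and the lower barrel ring at (253,48). The finger rest faces the camera (upper side), so the ±y sides are clear. The slim ones are at (345,75) and (437,75). I'll triangulate with the top view and fit the axis.

Run:
```python
from h import *
np.set_printoptions(precision=2,suppress=True)
d=pickle.load(open("s0.pkl","rb"));T=d["top"];S=d["scene"];W=pickle.load(open("w1.pkl","rb"))
B,e1=tri([(T,(131.7,228.6)),(W,(251,134))]);print("button",B,e1,"scene px",proj(S,B))
for px in((253,40),(253,48)): print("ring",tri([(T,(135.7,205.6)),(W,px),(S,(285.3,139.9))]))
# model fit: button top & barrel side edges in wrist, yaw fixed 22.9
R=np.array([[.9214,.3886,0],[.3886,-.9214,0],[0,0,-1]])
for lean in(38,40,42):
    l=np.radians(lean);a=-np.sin(l)*R[:,0]+np.cos(l)*np.array([0,0,1])
    G=B-36*a; print(lean,"grip",G,"ring",B-118*a,proj(W,B-118*a),proj(T,B-118*a),"tip",B-208*a)
    print("  move(tool) from tcp",R.T@(G-[493.84,231.70,303.32]))
```

```text
button [534.54 255.06 175.6 ] 0.26293167082445734 scene px [262.7  117.32]
ring (array([605.86, 283.99,  98.78]), np.float64(3.0358715196285857))
ring (array([600.41, 281.57,  99.83]), np.float64(1.0732125556053234))
38 grip [554.96 263.68 147.23] ring [601.48 283.29  82.61] [252.33  48.51] [136.45 206.8 ] tip [652.53 304.83  11.69]
  move(tool) from tcp [ 68.74  -5.71 156.09]
40 grip [555.86 264.06 148.02] ring [604.43 284.54  85.2 ] [252.29  44.72] [135.79 205.37] tip [657.73 307.02  16.26]
  move(tool) from tcp [ 69.72  -5.71 155.3 ]
42 grip [556.74 264.42 148.84] ring [607.29 285.75  87.91] [252.24  40.93] [135.13 203.96] tip [662.78 309.15  21.02]
  move(tool) from tcp [ 70.67  -5.71 154.48]
```

carry_out:
  plan: "1 0.02 0.04 0.02 0;1 0.02 0.04 0.02 0;1 0 0 0 0;1 0 0 0 0"

```text
time_s: 2.7
tcp_pos: [561.7, 172.8, 264.3]
eef_rot: [0.98, 0.197, -0.0, -0.0]
ft_force: [-0.4, -1.0, -0.2]
gripper_width: 85.7
grasp_force: 0.0
```

Run:
```python
from h import *
from rig import robot
o=robot.observe();print(o["tcp_pos"])
s=robot.snapshot("wrist");pickle.dump(s,open("w2.pkl","wb"))
i=s["img"][:,:,::-1];c=np.hstack([i[20:220,0:320]])
cv2.imwrite("pics/w2.png",cv2.resize(c,None,fx=2.5,fy=2.5,interpolation=cv2.INTER_CUBIC))
```

```text
[561.68586123 172.76651098 264.31498081]
```

View pics/w2.png

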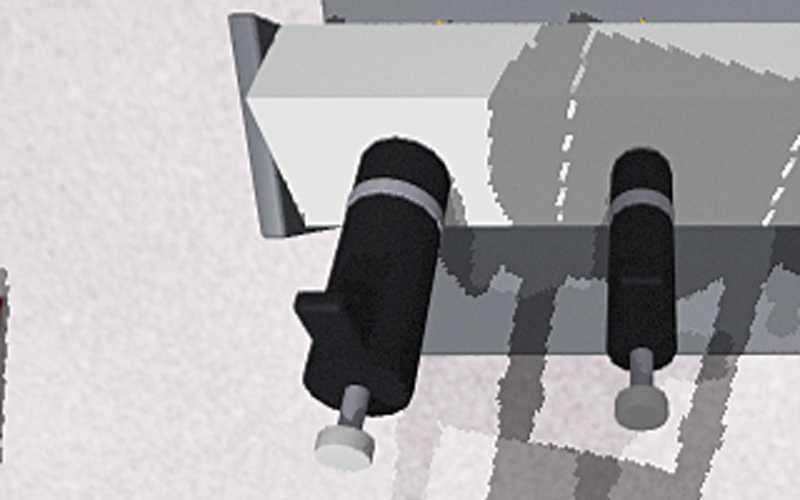

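The crop shows the thick pipette with its button face at about (137.6,199) in full pixels, the stem leaving the barrel at about (142,176), and the finger rest on the upper side at about (126,141). The slim neighbour is at (256,125).

Run:
```python
from h import *
np.set_printoptions(precision=2,suppress=True)
d=pickle.load(open("s0.pkl","rb"));T=d["top"];S=d["scene"];W=pickle.load(open("w1.pkl","rb"));V=pickle.load(open("w2.pkl","rb"))
print(tri([(V,(137.6,199)),(W,(251,134))]))
print(tri([(V,(137.6,199)),(W,(251,134)),(T,(131.7,228.6))]))
# fit tip-axis model: button face, barrel silhouette edges (w2), yaw, lean
def silh(s,P,a,r,z):
    X=P+z*a;C=-s["R"].T@s["t"];n=np.cross(a,C-X);n/=np.linalg.norm(n)
    return X+r*n,X-r*n
edges=[((305,375),(354,180)),((412,410),(450,180))] # points in crop at left,right edges
cr=lambda x,y:np.array([x/2.5,20+y/2.5])
def f(p):
    P=p[:3];l,y=p[3:];a=np.array([-np.sin(l)*np.cos(y),-np.sin(l)*np.sin(y),np.cos(l)])
    r=list(proj(V,P+208*a)-cr(345,448))+list(proj(W,P+208*a)-[251,134])+list(proj(T,P+208*a)-[131.7,228.6])
    q=[silh(V,P,a,16,z) for z in(100,180)]
    for k in(0,1):
        A,Bq=[proj(V,q[j][k]) for j in(0,1)];n=np.array([-(Bq-A)[1],(Bq-A)[0]]);n/=np.linalg.norm(n)
        E=edges[SW[k]]; r+=[n@(cr(*e)-A) for e in E]
    top=P+90*a; u=np.array([np.cos(l)*np.cos(y),np.cos(l)*np.sin(y),np.sin(l)])
    r.append(proj(V,top+16*u)[1]-cr(0,138)[1]); r.append(proj(W,top+16*u)[1]-32.5)
    r.append((P[2]-23.5)/3); r.append((l-np.radians(40))/np.radians(2));r.append((y-.399)/.05)
    return np.array(r)
for SW in([0,1],[1,0]):
    s=least_squares(f,[655,305,20,.7,.4],loss="soft_l1");p=s.x;print(s.cost,p,np.degrees(p[3:]));print(f(p))
    l,y=p[3:];a=np.array([-np.sin(l)*np.cos(y),-np.sin(l)*np.sin(y),np.cos(l)])
    for z in (150,165,172,208):print(z,p[:3]+z*a)
```

```text
(array([534.92, 255.07, 180.27]), np.float64(0.33741896089762236))
(array([534.75, 255.03, 179.73]), np.float64(0.8160004992961092))
3.388358677394953 [652.15 309.2   16.58   0.67   0.43] [38.66 24.85]
[ 0.45 -0.05  0.43  1.13 -0.54  0.18 -0.86  0.37 -0.27 -0.01 -0.07 -0.62
 -2.31 -0.67  0.69]
150 [567.12 269.83 133.71]
165 [558.62 265.89 145.42]
172 [554.65 264.05 150.89]
208 [534.24 254.6  179.  ]
163.18988677115888 [654.04 303.87  15.87   0.67   0.39] [38.51 22.21]
[  0.19  -0.27   0.04   1.01  -0.64   0.23 -45.35 -33.16  44.77  41.09
   0.11  -0.36  -2.54  -0.75  -0.23]
150 [567.59 268.56 133.25]
165 [558.94 265.03 144.99]
172 [554.91 263.38 150.47]
208 [534.16 254.91 178.64]
```

carry_out:
  plan: "1 0.0145 -0.043 0 0;1 0.0146 -0.0437 0 0;1 0 0 0 0;1 0 0 0.04 0;1 0 0 0.035 0;1 0 0 0.02 0;1 0 0 0.018 0;1 0 0 0 0"

```text
time_s: 3.75
tcp_pos: [554.2, 264.2, 150.3]
eef_rot: [0.98, 0.198, -0.001, 0.0]
ft_force: [-0.2, -0.9, 0.9]
gripper_width: 85.5
grasp_force: 0.0
```

carry_out:
  plan: "1 0 0 0 0;0 0 0 0 0;0 0 0 0 0;0 0 0 0 0;0 0 0 0 0;0 0 0 0 0"
  squeeze: 25

```text
time_s: 4.5
tcp_pos: [555.7, 264.6, 151.3]
eef_rot: [0.98, 0.198, 0.0, 0.0]
ft_force: [-1.0, -2.2, 2.8]
gripper_width: 31.5
grasp_force: 24.7
```

Run:
```python
from h import *
from rig import robot
o=robot.observe();print({k:np.round(o[k],3) for k in("time_s","tcp_pos","eef_rot","ft_force","wrist_torque","gripper_width","grasp_force")})
d=[robot.snapshot(n)["img"][:,:,::-1] for n in("scene","wrist")]
a=cv2.resize(d[0][60:210,220:330],(400,545),interpolation=cv2.INTER_CUBIC);b=cv2.resize(d[1],(400,300))
o=np.zeros((545,800,3),np.uint8);o[:,:400]=a;o[:300,400:]=b;cv2.imwrite("pics/g1.png",o)
```

```text
{'time_s': np.float64(4.5), 'tcp_pos': array([555.689, 264.634, 151.325]), 'eef_rot': array([0.98 , 0.198, 0.   , 0.   ]), 'ft_force': array([-0.984, -2.211,  2.829]), 'wrist_torque': array([-0.432, -0.027, -0.111]), 'gripper_width': np.float64(31.467), 'grasp_force': np.float64(24.656)}
```

View pics/g1.png

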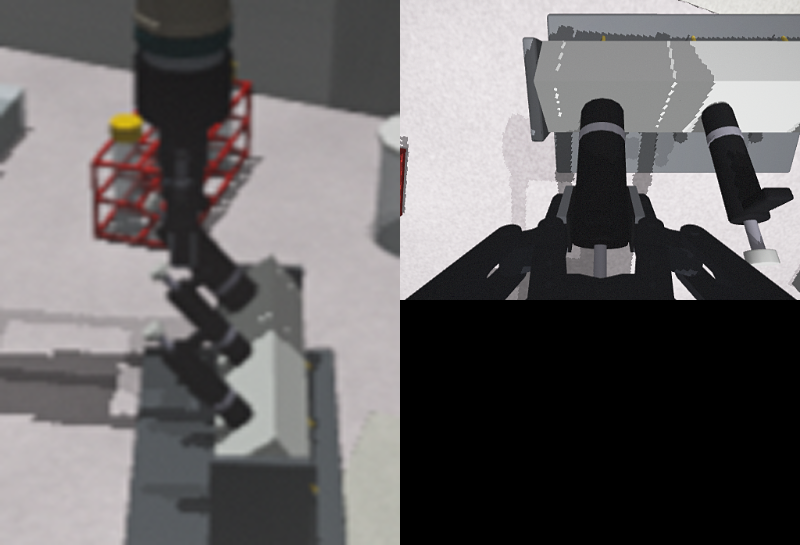

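The fingers sit either side of the barrel, width 31.5 mm as expected. Next I'll draw it about 74 mm along its axis, so only the tip cone stays in the hole.

carry_out:
  plan: "0 -0.0077 0 -0.0095 0;0 -0.0077 0 -0.0095 0;0 -0.0077 0 -0.0095 0;0 -0.0077 0 -0.0095 0;0 -0.0077 0 -0.0095 0;0 -0.0077 0 -0.0095 0;0 0 0 0 0;0 0 0 0 0"

```text
time_s: 5.6
tcp_pos: [512.9, 247.2, 207.9]
eef_rot: [0.98, 0.198, 0.0, -0.0]
ft_force: [0.1, -0.3, -1.8]
gripper_width: 31.7
grasp_force: 24.7
```

Run:
```python
from h import *
from rig import robot
o=robot.observe();print({k:np.round(o[k],3) for k in("time_s","tcp_pos","ft_force","wrist_torque","gripper_width","grasp_force")})
d=[robot.snapshot(n)["img"][:,:,::-1] for n in("scene","wrist")]
a=cv2.resize(d[0][60:210,220:330],(400,545),interpolation=cv2.INTER_CUBIC);b=cv2.resize(d[1],(400,300))
o=np.zeros((545,800,3),np.uint8);o[:,:400]=a;o[:300,400:]=b;cv2.imwrite("pics/g2.png",o)
```

```text
{'time_s': np.float64(5.6), 'tcp_pos': array([512.912, 247.174, 207.877]), 'ft_force': array([ 0.115, -0.314, -1.841]), 'wrist_torque': array([-0.014,  0.082,  0.01 ]), 'gripper_width': np.float64(31.715), 'grasp_force': np.float64(24.696)}
```

View pics/g2.png

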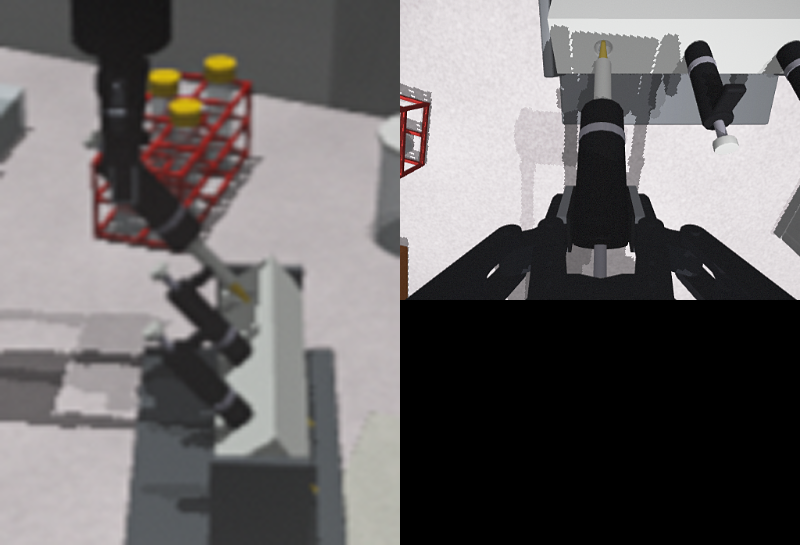

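The pipette is drawn 73 mm along its axis with its angle kept, and the yellow cone is still in the hole mouth. Next I'll swing the grip forward in an arc over the hole, so the rim turns the pipette upright between the pads.

carry_out:
  plan: "0 -0.0031 0 -0.0039 0;0 0.0112 0 -0.0083 0;0 0.0119 0 -0.0073 0;0 0.0125 0 -0.0063 0;0 0.013 0 -0.0051 0;0 0 0 0 0"

```text
time_s: 6.45
tcp_pos: [556.2, 265.1, 239.2]
eef_rot: [0.98, 0.198, 0.001, 0.0]
ft_force: [-1.3, 0.4, 0.1]
gripper_width: 31.1
grasp_force: 26.2
```

Run:
```python
from h import *
from rig import robot
o=robot.observe();print({k:np.round(o[k],3) for k in("time_s","tcp_pos","ft_force","wrist_torque","gripper_width","grasp_force")})
d=[robot.snapshot(n)["img"][:,:,::-1] for n in("scene","wrist")]
a=cv2.resize(d[0][60:210,220:330],(400,545),interpolation=cv2.INTER_CUBIC);b=cv2.resize(d[1],(400,300))
o=np.zeros((545,800,3),np.uint8);o[:,:400]=a;o[:300,400:]=b;cv2.imwrite("pics/g3.png",o)
```

```text
{'time_s': np.float64(6.45), 'tcp_pos': array([556.233, 265.102, 239.186]), 'ft_force': array([-1.284,  0.419,  0.137]), 'wrist_torque': array([-0.041,  0.027, -0.006]), 'gripper_width': np.float64(31.127), 'grasp_force': np.float64(26.189)}
```

View pics/g3.png

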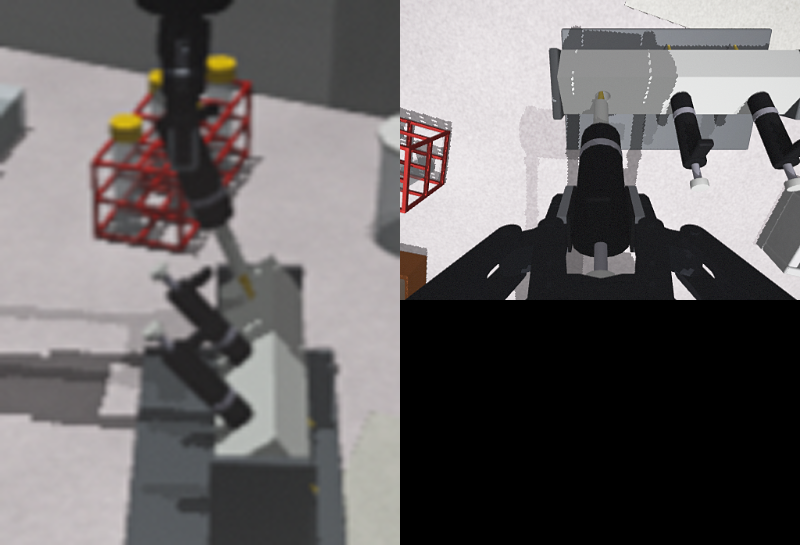

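The pipette is rotating upright as intended, with the tip still caught by the rim and only about 1.3 N of force. I'll continue the arc and then measure the tip numerically.

carry_out:
  plan: "0 0.0134 0 -0.005 0;0 0.0137 0 -0.0045 0;0 0.0138 0 -0.0035 0;0 0.0139 0 -0.0025 0;0 0 0 0 0"

```text
time_s: 7.18
tcp_pos: [605.5, 286.0, 254.0]
eef_rot: [0.98, 0.198, -0.0, 0.0]
ft_force: [-0.7, 0.5, -0.4]
gripper_width: 31.1
grasp_force: 26.6
```

```bash
cat > m.py <<'E'
from h import *
from rig import robot
np.set_printoptions(precision=2,suppress=True)
o=robot.observe();P=o["tcp_pos"];Rt=Ro.from_quat(o["eef_rot"]).as_matrix()
print(o["time_s"],P,o["ft_force"],o["gripper_width"],"j",o["joint_positions"])
obs=[]
for n in("scene","wrist","top"):
    s=robot.snapshot(n);i=cv2.cvtColor(s["img"],cv2.COLOR_RGB2HSV)
    m=cv2.inRange(i,(15,110,50),(38,255,255))
    # search near expected tip line
    c=proj(s,P+[0,0,-165]);k,l,st,ce=cv2.connectedComponentsWithStats(m)
    L=[(st[j][4],ce[j]) for j in range(1,k) if st[j][4]>=3 and np.linalg.norm(ce[j]-c)<(60 if n!="wrist" else 120)]
    print(n,"expect",c,L)
    cv2.imwrite(f"pics/last_{n}.png",s["img"][:,:,::-1])
    pickle.dump(s,open(f"last_{n}.pkl","wb"))
    if L: obs.append((s,sorted(L,key=lambda q:-q[0])[0][1]))
if len(obs)>1:
    X,e=tri(obs);print("cone",X,"err",e,"rel tool",Rt.T@(X-P))
E
python3 m.py
```

```text
7.175 [605.51 286.   254.04] [-0.66  0.47 -0.35] 31.138806643990716 j [ 0.34  0.42  1.28 -0.    1.45  1.51]
scene expect [288.41 142.82] [(np.int32(123), array([267.84,  86.5 ])), (np.int32(59), array([254.42,  94.59])), (np.int32(4), array([288.5, 135.5]))]
wrist expect [258.11 176.77] [(np.int32(55), array([336.76, 118.44])), (np.int32(19), array([256.79, 176.16]))]
top expect [134.77 204.56] []
cone [680.13 287.42 262.8 ] err 47.57687094227663 rel tool [69.32 27.64 -8.79]
```

Run:
```python
from h import *
np.set_printoptions(precision=2,suppress=True)
S=pickle.load(open("last_scene.pkl","rb"));W=pickle.load(open("last_wrist.pkl","rb"))
P=np.array([605.5,286,254]);Rx=np.array([.9216,.388,0])
print(tri([(S,(288.5,135.5)),(W,(256.8,176.2))]))
for th in(0,4,8,12):
    t=np.radians(th);a=np.sin(t)*Rx-np.cos(t)*np.array([0,0,1])
    print(th,[(z,proj(S,P+a*(172-z)),proj(W,P+a*(172-z))) for z in(0,15,30,70)])
i=cv2.cvtColor(W["img"],cv2.COLOR_RGB2HSV);m=cv2.inRange(i,(15,110,50),(38,255,255));y,x=np.nonzero(m[160:195,240:275]);print("wrist yellow rows",y.min()+160,y.max()+160,x.min()+240,x.max()+240)
a=S["img"][60:210,230:340];b=W["img"][60:260,170:340]
o=np.zeros((560,800,3),np.uint8);o[:545,:400]=cv2.resize(a[:,:,::-1],(400,545),interpolation=3);o[:470,400:]=cv2.resize(b[:,:,::-1],(400,470),interpolation=3);cv2.imwrite("pics/g4.png",o)
```

```text
(array([610.74, 289.69, 111.29]), np.float64(2.174112489307447))
0 [(0, array([288.34, 144.79]), array([258.08, 174.83])), (15, array([288.47, 140.57]), array([258.14, 179.1 ])), (30, array([288.6, 136.3]), array([258.2 , 183.81])), (70, array([288.95, 124.59]), array([258.4 , 199.11]))]
4 [(0, array([292.28, 144.73]), array([258.11, 163.06])), (15, array([292.09, 140.52]), array([258.16, 167.91])), (30, array([291.9 , 136.24]), array([258.22, 173.24])), (70, array([291.37, 124.54]), array([258.42, 190.49]))]
8 [(0, array([296.22, 144.44]), array([258.14, 151.2 ])), (15, array([295.71, 140.25]), array([258.2 , 156.64])), (30, array([295.19, 135.99]), array([258.26, 162.63])), (70, array([293.78, 124.35]), array([258.45, 181.93]))]
12 [(0, array([300.14, 143.91]), array([258.18, 139.2 ])), (15, array([299.31, 139.76]), array([258.23, 145.28])), (30, array([298.47, 135.54]), array([258.29, 151.96])), (70, array([296.18, 124.01]), array([258.48, 173.41]))]
wrist yellow rows 174 178 254 259
```

View pics/g4.png

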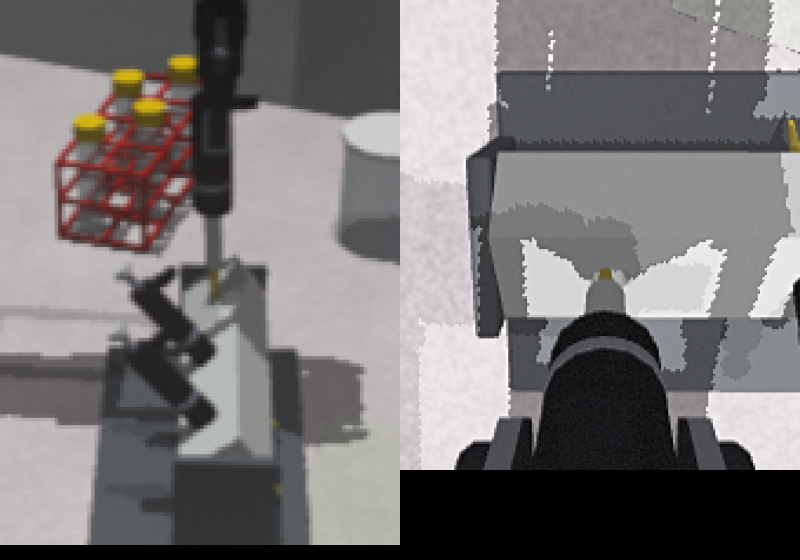

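The pipette is now nearly upright. In the scene crop it hangs vertical above the far socket, with the cone still in the mouth and about 3° of lean left. A small extra push, then I'll lift clear.

carry_out:
  plan: "0 0.0085 0 -0.0005 0;0 0 0 0 0;0 0 0 -0.012 0;0 0 0 -0.03 0;0 0 0 -0.04 0;0 0 0 -0.02 0;0 0 0 0 0;0 0 0 0 0"

```text
time_s: 8.32
tcp_pos: [613.0, 289.3, 356.2]
eef_rot: [0.98, 0.198, -0.0, 0.0]
ft_force: [-0.1, -0.2, -1.7]
gripper_width: 31.4
grasp_force: 26.7
```

```bash
python3 m.py
python3 - <<'E'
from h import *
np.set_printoptions(precision=2,suppress=True)
from rig import robot
S=pickle.load(open("last_scene.pkl","rb"));W=pickle.load(open("last_wrist.pkl","rb"));P=robot.observe()["tcp_pos"];Rx=np.array([.9216,.388,0])
for th in(-4,0,4):
    t=np.radians(th);a=np.sin(t)*Rx-np.cos(t)*np.array([0,0,1])
    print(th,[(z,proj(S,P+a*(172-z)),proj(W,P+a*(172-z))) for z in(0,25,38)])
for s,n in((S,"S"),(W,"W")):
    c=proj(s,P-[0,0,150]).astype(int);i=cv2.cvtColor(s["img"],cv2.COLOR_RGB2HSV);x0,y0=c[0]-20,c[1]-25
    m=cv2.inRange(i,(12,90,30),(40,255,255))[y0:y0+60,x0:x0+40]
    for r in range(60):
        x=np.nonzero(m[r])[0]
        if len(x):print(n,r+y0,x.min()+x0,x.max()+x0)
E
```

```text
8.325 [613.   289.32 356.21] [-0.08 -0.25 -1.72] 31.355431021776237 j [ 0.34  0.41  1.05 -0.    1.68  1.51]
scene expect [292.15 112.66] [(np.int32(62), array([279.98,  78.48])), (np.int32(123), array([267.84,  86.5 ])), (np.int32(59), array([254.42,  94.59])), (np.int32(6), array([290. , 105.5]))]
wrist expect [258.06 176.86] [(np.int32(27), array([318.96, 117.26])), (np.int32(19), array([256.84, 182.53]))]
top expect [118.97 191.  ] []
cone [679.79 274.19 266.79] err 45.85729673604516 rel tool [55.75 39.86 89.38]
-4 [(0, array([287.88, 114.91]), array([258.04, 186.53])), (25, array([288.7 , 107.14]), array([258.12, 193.01])), (38, array([289.14, 103.02]), array([258.18, 196.83]))]
0 [(0, array([292.01, 115.08]), array([258.06, 174.85])), (25, array([292.28, 107.29]), array([258.15, 182.25])), (38, array([292.42, 103.16]), array([258.2 , 186.61]))]
4 [(0, array([296.15, 115.  ]), array([258.09, 163.09])), (25, array([295.86, 107.21]), array([258.17, 171.47])), (38, array([295.71, 103.08]), array([258.22, 176.4 ]))]
S 87 272 274
S 88 272 275
S 89 272 274
S 90 272 275
S 91 272 274
S 92 272 274
S 93 272 274
S 94 272 274
S 103 289 290
S 104 289 290
S 105 289 290
S 106 289 290
S 107 290 290
S 108 290 290
S 109 290 290
S 110 290 290
W 180 256 257
W 181 256 258
W 182 255 258
W 183 255 258
W 184 255 259
W 185 255 259
```

In the air the shaft/cone boundary matches a grip at 172 mm, and the lean is only about −1.5°. Next I'll tighten the grip a little and carry it toward the tube at a safe height.

carry_out:
  plan: "0 0 0 -0.01 0;0 0 0 -0.015 0;0 -0.0066 0.01 0 0;0 -0.0155 0.0233 0 0;0 -0.0232 0.035 0 0;0 -0.0265 0.04 0 0;0 -0.0265 0.04 0 0;0 -0.0265 0.04 0 0"
  squeeze: 40

```text
time_s: 9.48
tcp_pos: [570.3, 65.2, 382.2]
eef_rot: [0.98, 0.198, 0.0, 0.0]
ft_force: [0.7, -0.7, -1.3]
gripper_width: 31.4
grasp_force: 40.4
```

carry_out:
  plan: "0 -0.0265 0.04 0 0;0 -0.0265 0.04 0 0;0 -0.0232 0.035 0 0;0 -0.0155 0.0233 0 0;0 -0.0094 0.0142 0 0;0 -0.0045 0.0067 0 0;0 0 0 0 0;0 0 0 0 0"

```text
time_s: 10.48
tcp_pos: [535.8, -119.4, 381.9]
eef_rot: [0.98, 0.198, 0.0, -0.0]
ft_force: [-0.0, 0.6, -1.6]
gripper_width: 30.8
grasp_force: 40.4
```

```bash
cat > n.py <<'E'
from h import *
from rig import robot
np.set_printoptions(precision=2,suppress=True)
o=robot.observe();P=o["tcp_pos"];print(o["time_s"],P,o["eef_rot"],o["ft_force"],o["gripper_width"])
s={n:robot.snapshot(n) for n in("scene","wrist","top")};pickle.dump(s,open("n.pkl","wb"))
for n in s: print(n,"tip0 exp",proj(s[n],P-[0,0,172]),"z38",proj(s[n],P-[0,0,134]),"mouth exp",proj(s[n],[535,-121,95]))
def cr(i,c,w,h,W,H):
    x,y=int(c[0]-w/2),int(c[1]-h/2);x=max(0,min(x,512-w));y=max(0,min(y,384-h));print("crop",x,y,W/w);return cv2.resize(i[y:y+h,x:x+w,::-1],(W,H),interpolation=3)
out=np.zeros((600,800,3),np.uint8)
c=proj(s["scene"],P-[0,0,172]);out[:,:400]=cr(s["scene"]["img"],c,100,150,400,600)
out[:300,400:]=cr(s["wrist"]["img"],(256,160),200,150,400,300)
out[300:,400:]=cr(s["top"]["img"],proj(s["top"],[535,-121,95]),120,90,400,300)
cv2.imwrite("pics/n.png",out)
for n in("scene","wrist"):
    i=cv2.cvtColor(s[n]["img"],cv2.COLOR_RGB2HSV);m=cv2.inRange(i,(12,90,30),(40,255,255))
    c=proj(s[n],P-[0,0,150]).astype(int);x0,y0=c[0]-12,c[1]-25
    y,x=np.nonzero(m[y0:y0+45,x0:x0+24]);print(n,[(r+y0,x[y==r].min()+x0,x[y==r].max()+x0) for r in np.unique(y)])
E
python3 n.py
```

```text
10.475 [ 535.8  -119.37  381.88] [ 0.98  0.2   0.   -0.  ] [-0.03  0.63 -1.56] 30.781444062322315
scene tip0 exp [191.6  176.65] z38 [189.64 162.81] mouth exp [196.35 214.98]
wrist tip0 exp [258.08 175.26] z38 [258.21 187.  ] mouth exp [258.7  153.17]
top tip0 exp [306.33 237.96] z38 [308.84 235.47] mouth exp [300.69 244.59]
crop 141 101 4.0
crop 156 85 2.0
crop 240 199 3.3333333333333335
scene [(np.int64(163), np.int64(187), np.int64(188)), (np.int64(164), np.int64(186), np.int64(188)), (np.int64(165), np.int64(186), np.int64(188)), (np.int64(166), np.int64(187), np.int64(188)), (np.int64(167), np.int64(187), np.int64(188)), (np.int64(168), np.int64(187), np.int64(188)), (np.int64(169), np.int64(187), np.int64(188)), (np.int64(170), np.int64(188), np.int64(188)), (np.int64(171), np.int64(188), np.int64(188)), (np.int64(172), np.int64(188), np.int64(188)), (np.int64(173), np.int64(188), np.int64(188))]
wrist [(np.int64(180), np.int64(256), np.int64(257)), (np.int64(181), np.int64(255), np.int64(258)), (np.int64(182), np.int64(255), np.int64(258)), (np.int64(183), np.int64(255), np.int64(258)), (np.int64(184), np.int64(255), np.int64(259)), (np.int64(185), np.int64(255), np.int64(259))]
```

View pics/n.png

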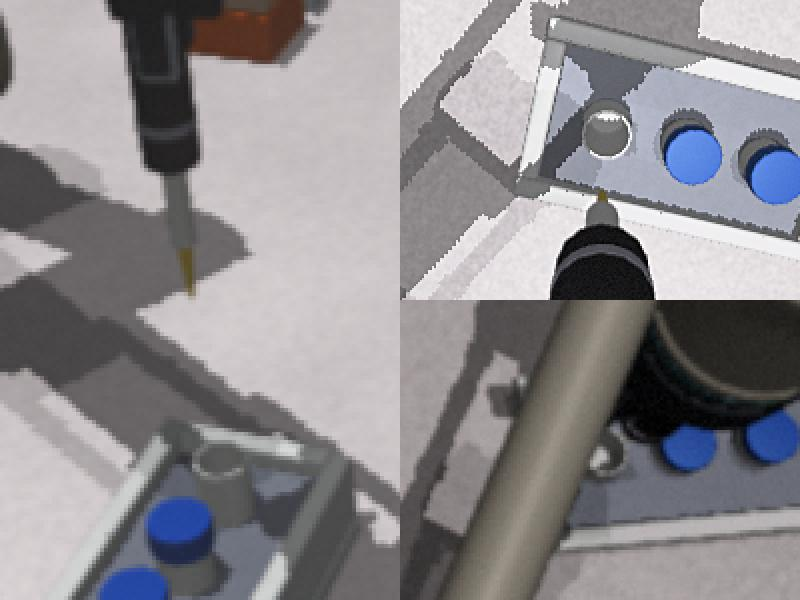

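The scene crop shows the pipette upright with its tip at (188.8,175), and the open mouth centre at (195.8,216.3). In the wrist view the mouth is at (259.5,152) and the tip at about (257,179.5). I'll triangulate both.

Run:
```python
from h import *
np.set_printoptions(precision=2,suppress=True)
s=pickle.load(open("n.pkl","rb"));T=pickle.load(open("s0.pkl","rb"))["top"]
M,e=tri([(s["scene"],(195.8,216.3)),(s["wrist"],(259.5,152)),(T,(300.5,244.9))]);print("mouth",M,e)
t,e=tri([(s["scene"],(188.8,175)),(s["wrist"],(257,179))]);print("tip",t,e)
print("tip@z209.9 wrist",onz(s["wrist"],(257,179),209.9),"scene",onz(s["scene"],(188.8,175),209.9))
print("mouth@95 wrist",onz(s["wrist"],(259.5,152),95),"scene",onz(s["scene"],(195.8,216.3),95),"top",onz(T,(300.5,244.9),95))
c,S=2*.198*.98,0
R=Ro.from_quat([.98,.198,0,0]).as_matrix();print("move tool",R.T@(M-t))
```

```text
mouth [ 535.39 -121.72   90.76] 0.7132072752609133
tip [ 532.18 -119.79  212.95] 1.2005264241971076
tip@z209.9 wrist [ 531.85 -119.89  209.9 ] scene [ 526.47 -116.7   209.9 ]
mouth@95 wrist [ 536.88 -121.37   95.  ] scene [ 536.41 -125.67   95.  ] top [ 534.24 -120.58   95.  ]
move tool [  2.21   3.03 122.19]
```

carry_out:
  plan: "0 0.0026 0.0033 0.01 0;0 0 0 0.02 0;0 0 0 0.025 0;0 0 0 0.018 0;0 0 0 0.007 0;0 0 0 0 0;0 0 0 0 0;0 0 0 0 0"

```text
time_s: 11.62
tcp_pos: [539.7, -122.5, 302.7]
eef_rot: [0.98, 0.198, 0.001, 0.0]
ft_force: [-0.5, 0.1, -2.0]
gripper_width: 31.2
grasp_force: 40.4
```

```bash
python3 n.py
python3 - <<'E'
from h import *
s=pickle.load(open("n.pkl","rb"))
for n in s:print(n,"tip for target",proj(s[n],[535.8,-121.7,130]))
# mouth rim / white ring check in wrist: bright circle near expectation
g=cv2.medianBlur(cv2.cvtColor(s["wrist"]["img"],cv2.COLOR_RGB2GRAY),3);print(proj(s["wrist"],[535.8,-121.7,95]))
E
```

```text
11.625 [ 539.69 -122.48  302.71] [0.98 0.2  0.   0.  ] [-0.48  0.09 -2.01] 31.2264110958512
scene tip0 exp [196.07 204.62] z38 [194.3  192.08] mouth exp [196.35 214.98]
wrist tip0 exp [257.9  175.35] z38 [258.06 187.07] mouth exp [254.87 169.92]
top tip0 exp [303.23 240.82] z38 [305.36 238.7 ] mouth exp [300.69 244.59]
crop 146 129 4.0
crop 156 85 2.0
crop 240 199 3.3333333333333335
scene [(np.int64(193), np.int64(191), np.int64(192)), (np.int64(194), np.int64(191), np.int64(192)), (np.int64(195), np.int64(191), np.int64(193)), (np.int64(196), np.int64(192), np.int64(193)), (np.int64(197), np.int64(192), np.int64(193)), (np.int64(198), np.int64(192), np.int64(193)), (np.int64(199), np.int64(192), np.int64(193)), (np.int64(200), np.int64(192), np.int64(193)), (np.int64(201), np.int64(193), np.int64(193)), (np.int64(202), np.int64(193), np.int64(193))]
wrist [(np.int64(180), np.int64(256), np.int64(257)), (np.int64(181), np.int64(255), np.int64(258)), (np.int64(182), np.int64(256), np.int64(258)), (np.int64(183), np.int64(255), np.int64(258)), (np.int64(184), np.int64(255), np.int64(259)), (np.int64(185), np.int64(255), np.int64(259))]
scene tip for target [194.89623965 204.21816582]
wrist tip for target [255.64664806 178.3489504 ]
top tip for target [302.78649502 242.54425005]
[255.74268223 169.50557507]
```

The tip is within a few mm of the mouth axis and about 35 mm above it. It's held steady, and the 2 N on the wrist is about what the pipette's weight should give. I'm handing it in.

```bash
python3 -c "
from rig import robot
print(robot.job_done())"
```

```text
the job is handed in; nothing more can be done
None
```

I drew the thick pipette out of the stand, turned it upright and handed the job in with it still held: by measurement, the tip is about 35 mm above the open tube's mouth and within a few mm of its centre.

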